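# Strip down the clamped sieve column

### The job

The sieving run is over: strip the sieve column on the little shaker. Pull up the green index plunger and twist it so that it stays out by itself, swing the clamp arm with its cover a quarter turn aside (leave it there, the plunger still latched out), then take off the three sieves one at a time from the top and set each, upright and flat on the floor, into the dish of its own colour. Do not let a sieve drop, and leave the beaker and the amber bottle where they are.

Things in the scene. Friction and masses are not known exactly. Their poses are not given: they have to be found in the camera images.
- sieve_yellow: Sieve with yellow frame, top of the column (rim 174 mm above the bench). Frame 56 mm diameter, 24 high, open on top, wall 2; below it a spigot 47 diameter, 6 high, sits loosely in the rim below; 30 high in all, about 45 g. Origin: centre of the spigot's underside, z up, rim at +30. A yellow tab 12 wide, 3 thick, sticks out 18 at the rim along -x.
- sieve_blue: Sieve with blue frame, middle of the column (rim 150 mm above the bench). Frame 56 mm diameter, 24 high, open on top, wall 2; below it a spigot 47 diameter, 6 high, sits loosely in the rim below; 30 high in all, about 45 g. Origin: centre of the spigot's underside, z up, rim at +30. A blue tab 12 wide, 3 thick, sticks out 18 at the rim along -x.
- sieve_red: Sieve with red frame, bottom of the column (rim 126 mm above the bench), in a fixed steel cup. Frame 56 mm diameter, 24 high, open on top, wall 2; below it a spigot 47 diameter, 6 high, sits loosely in the rim below; 30 high in all, about 45 g. Origin: centre of the spigot's underside, z up, rim at +30. A red tab 12 wide, 3 thick, sticks out 18 at the rim along -x.
- dish_yellow: Round rinse dish, yellow rim and sides, white floor: 98 mm over the rim, 82 clear inside, 12 high, floor 4 thick; loose, 140 g. Origin: centre of its underside, z up (a sieve standing in it has its origin at +4 mm).
- dish_blue: Round rinse dish, blue rim and sides, white floor: 98 mm over the rim, 82 clear inside, 12 high, floor 4 thick; loose, 140 g. Origin: centre of its underside, z up (a sieve standing in it has its origin at +4 mm).
- dish_red: Round rinse dish, red rim and sides, white floor: 98 mm over the rim, 82 clear inside, 12 high, floor 4 thick; loose, 140 g. Origin: centre of its underside, z up (a sieve standing in it has its origin at +4 mm).
- plunger: Green T-grip bar of the sprung index plunger: 36 mm (its x, along the arm at rest) by 12 (y) by 18 high. Origin: its middle, 235 above the bench at rest, z up. Lifts 13 at most against 8 to 12 N; from 9 up it twists either way to 90 degrees and, let go at 45 or more, stays 9 up; untwisted it springs back. Its bushing, 18 wide, ends 9 below the bar at rest. Locks the arm when down.
- clamp_knob (a point): Middle of the black knob (18 mm diameter, 30 tall) on the arm's end, 211 above the bench. +x runs along the arm to its pivot post 90 away, plunger 122 away. Arm 22 wide, top 15 below this point; under it the 58 mm cover disc, 2 over the top sieve. Freed, it swings level 100 degrees either way, 0.15 N m friction, stays put. Shaker box 190 x 140, 70 high, centred 45 from knob to post.
- beaker: Small empty glass beaker, 54 mm diameter, 65 tall, loose among the dishes; not to be moved. Origin: centre of its underside.
- bottle: Amber glass bottle with black cap, 64 mm diameter, 150 tall, to the right of the work; not to be moved. Origin: centre of its underside.
There are look-alikes about, which are no part of the job. There is more than one size of the sieve_blue; the job needs the smallest. Leave any brown look-alike of the dish_blue alone.

How it is judged:
On the way, in this order (a step that is already met when the one before it is completed fails the run):
1. the index plunger is twisted out and stays out with the fingers off it (z of plunger in the frame of clamp_knob above 0.0305 m and contact force between the fingers and plunger below 0.2 N), for 0.3 s.
2. the clamp arm is swung at least 10 cm aside at its knob, the plunger still latched out (z of plunger in the frame of clamp_knob above 0.0305 m and distance of clamp_knob from where it was at the start of the episode above 0.1 m), for 0.2 s.
3. the yellow sieve stands released in the yellow dish, the blue and the red still on the column (horizontal distance between sieve_yellow and dish_yellow below 0.015 m and z of sieve_yellow in the frame of dish_yellow between 0.001 and 0.0065 m and angle between sieve_yellow's own z axis and vertical below 0.1 rad and contact force between the fingers and sieve_yellow below 0.2 N and linear speed of sieve_yellow below 0.02 m/s and distance of each of sieve_blue, sieve_red from where it was at the start of the episode below 0.02 m), for 0.2 s.
4. the blue sieve stands released in the blue dish, the red still on the column (horizontal distance between sieve_blue and dish_blue below 0.015 m and z of sieve_blue in the frame of dish_blue between 0.001 and 0.0065 m and angle between sieve_blue's own z axis and vertical below 0.1 rad and contact force between the fingers and sieve_blue below 0.2 N and linear speed of sieve_blue below 0.02 m/s and distance of sieve_red from where it was at the start of the episode below 0.02 m), for 0.2 s.
5. the red sieve stands released in the red dish (horizontal distance between sieve_red and dish_red below 0.015 m and z of sieve_red in the frame of dish_red between 0.001 and 0.0065 m and angle between sieve_red's own z axis and vertical below 0.1 rad and contact force between the fingers and sieve_red below 0.2 N and linear speed of sieve_red below 0.02 m/s), for 0.2 s.
At the end, for the whole second after the job is handed in: Each sieve stands released, still and upright (0.1 rad) on the floor of the dish of its own colour (origin 1 to 6.5 mm above the dish's, centres within 15 mm); the clamp knob is over 10 cm from where it began and the plunger still latched out (over 6.5 mm up), untouched (all of step 2 and all of step 5 and horizontal distance between sieve_yellow and dish_yellow below 0.015 m and z of sieve_yellow in the frame of dish_yellow between 0.001 and 0.0065 m and angle between each of sieve_yellow, sieve_blue's own z axis and vertical below 0.1 rad and contact force between the fingers and sieve_yellow below 0.2 N and linear speed of each of sieve_yellow, sieve_blue below 0.02 m/s and horizontal distance between sieve_blue and dish_blue below 0.015 m and z of sieve_blue in the frame of dish_blue between 0.001 and 0.0065 m and contact force between the fingers and sieve_blue below 0.2 N and contact force between the fingers and plunger below 0.2 N).
It fails at once if the yellow sieve is dropped (falls or flies freely at more than 0.5 m/s with no finger on it) (linear speed of sieve_yellow above 0.5 m/s and contact force between the fingers and sieve_yellow below 0.05 N).
It fails at once if the blue sieve is dropped (falls or flies freely at more than 0.5 m/s with no finger on it) (linear speed of sieve_blue above 0.5 m/s and contact force between the fingers and sieve_blue below 0.05 N).
It fails at once if the red sieve is dropped (falls or flies freely at more than 0.5 m/s with no finger on it) (linear speed of sieve_red above 0.5 m/s and contact force between the fingers and sieve_red below 0.05 N).
It fails at once if the beaker is moved more than 3 cm (distance of beaker from where it was at the start of the episode above 0.03 m).
It fails at once if the amber bottle is moved more than 3 cm (distance of bottle from where it was at the start of the episode above 0.03 m).
It also fails if it takes over 122 s, if anything falls off the work surface, if the arm or the gripper's body presses on something with over 40 N, if the wrist force passes 120 N, or if a joint passes its speed limit or range.

### The arm

A 6-joint arm with a two-finger parallel gripper is mounted at the origin on the work surface. World frame = base frame: x ahead of the robot, y to its left, z up, the work surface at z = 0. Lengths are in m, angles in rad, forces in N, time in s.
With the tool pointing down it reaches from about 0.35 to 0.775 m from the base axis. Payload 7.3 kg.
Tool frame: the origin (TCP) lies at the centre of the arm's flange, where the gripper is bolted on; the fingertips stand 178 mm ahead of it and the grasp point (between the pads) lies 159 mm ahead of it (tip_extent is the distance from the TCP to the fingertips, in m); z points along the fingers, y is the line along which they close (so a half turn about z gives the same grasp; the last joint's range is limited). The gripper opens to 92 mm and grips with 3 to 60 N. Pads are 19 mm wide; open, the fingers measure 130 mm over their backs; the gripper's body (75 mm by 190 mm) begins 47 mm behind the grasp point.
Start: joints at [-1.3, 0.342, 1.524, -0, 1.275, -0.146], TCP at [0.213, -0.48, 0.405] pointing down, gripper open.
Joint ranges: [-2.53, 2.53], [-0.77, 2.02], [0.04, 2.7], [-1, 4.14], [0.28, 2.66], [-3.11, 3.11]. Speed limits (rad/s): [2.57, 2.57, 3.14, 3.14, 3.14, 3.14].

### API

Orientations are given as [roll, pitch, yaw] about the fixed x, y, z axes, in that order (R = Rz(yaw) Ry(pitch) Rx(roll)).
In Python, from cell import * gives the robot as it stands.
- The arm moves only by the tool arm_command, never from a script. Its arguments are lists of equal length, an entry for each row: "xyz": the shift along the world's x, y, z in mm, a list of three; "spin": the turn about the world's z in degrees. In form: {"xyz": [[tx, ty, tz], ...], "spin": [spin, ...]}. A call has 1 to 20 rows; each row shifts and turns the commanded pose from where the row before left it; what a row does not reach is not made up. A row lasts 1/10 s, in which the tool goes at most 50 mm and 8.59 degrees, less where a joint would pass 70% of its speed; a pose out of reach is approached as far as the arm can. A call with a gripper value outside its range is refused whole. "jaw" is the opening, from -1 (shut) to 1 (fully open), set as the call begins (left out, the last holds). The fingers move at their own pace and stop on an object; "squeeze" is the grip in N (left out, the last holds). Time passes only in rows, so rows that do not move let the fingers close. It gives the time, the measured TCP pose, the force, the opening and the grip force at its end, in the units of the state.
- observe(): the state, without advancing time (a new reading comes with each control period).
- read_camera(name): name is "side" or "top" or "wrist"; returns a dict with "img" (384x512x3 uint8, red, green, blue), "depth" (384x512 float32, m along the optical axis (not along the pixel's ray), 0 where there is no reading), "fx", "fy", "cx", "cy" (pixels), "world_from_camera" (4x4, takes a point from camera to world coordinates). Camera axes: x right, y up, looking along -z (the intrinsics and any distortion apply to the point x, -y, -z); pixel columns grow to the right and rows downward; lengths in m; the calibration is good to about 2 mm. The wrist camera is an equidistant fisheye: a pixel r from the principal point sees the ray r / f radians off the axis. A picture is of the moment at which its call begins.
- hand_in(): hands the job in; it is judged then, once.
The state is a dict: "time": time; "qpos": joint angles; "qvel": joint speeds; "joint_efforts": joint torques, N m; "tool_pos": TCP position; "tool_rot": TCP orientation; "contact_force": force on the tool from outside, world axes, zero at the start; "torque": the same for the moment, N m; "opening": finger opening in m; "grip_force": force on a finger pad.
Only numpy, scipy, OpenCV 4.12 (cv2) and the standard library are available. Lean on these libraries where they do the work, as an engineer would, in place of code of your own. Each camera call takes 0.05 s, during which the arm holds its last target. There are 200 camera calls.

## Working session

There is one attempt and no reset: what is moved stays moved. The work goes in short steps, Python scripts to look and compute and a tool call to move; the robot and the scene stay as the last step left them, time stands still between calls to the robot, and variables do not carry over. Pictures are saved under pics/ and viewed, at most 14 in all, crops included, and the job is handed in when it is done.

Besides the shell and the picture viewer there is one more tool, called after "Emit:" by a JSON object that holds its "op" and its "data". arm_command: Moves the arm, as the interface text tells. Its arguments: {"type":"object","properties":{"xyz":{"type":"array","items":{"type":"array","items":{"type":"number"}}},"spin":{"type":"array","items":{"type":"number"}},"jaw":{"type":"number"},"squeeze":{"type":"number"}},"required":["xyz","spin"]}

```bash
mkdir -p pics; ls
python3 - <<'E'
from cell import *
import cv2,numpy as np
for n in ("top","side"):
    c=read_camera(n); cv2.imwrite(f"pics/{n}0.png",cv2.resize(c["img"][:,:,::-1],(800,600)))
    np.savez(f"{n}0.npz",**c)
    print(n,c["fx"],c["fy"],c["cx"],c["cy"],np.round(c["world_from_camera"],3).tolist(),[k for k in c])
o=observe();print(o)
E
```

```text
pics
top 490.4129976505447 490.4129976505447 260.30016189258424 192.74007738096296 [[0.021, 0.996, -0.084, 0.325], [-1.0, 0.022, 0.011, 0.04], [0.013, 0.084, 0.996, 1.404], [0.0, 0.0, 0.0, 1.0]] ['img', 'depth', 'fx', 'fy', 'cx', 'cy', 'world_from_camera']
side 420.3559313166812 420.3559313166812 249.6254063440452 186.8365928042856 [[-0.991, 0.094, -0.1, 0.305], [-0.137, -0.691, 0.71, 0.846], [-0.002, 0.717, 0.697, 0.957], [0.0, 0.0, 0.0, 1.0]] ['img', 'depth', 'fx', 'fy', 'cx', 'cy', 'world_from_camera']
{'time': 0.1, 'qpos': array([-1.29997994e+00,  3.42639319e-01,  1.52483905e+00, -2.07885688e-05,
        1.27540498e+00, -1.45984177e-01]), 'qvel': array([-0.00116141, -0.00139582, -0.00270165,  0.0014217 ,  0.00118831,
        0.00139389]), 'joint_efforts': array([ 2.36901156e-03, -4.32004023e+01, -2.44696158e+01,  7.20771868e-02,
        5.26158046e-02, -3.60297042e-05]), 'tool_pos': array([ 0.21253788, -0.47994597,  0.40415021]), 'tool_rot': array([-3.14031279e+00, -1.68084284e-04,  4.16806522e-01]), 'contact_force': array([0.23555686, 0.17194141, 0.00917043]), 'torque': array([-0.04023738,  0.03642111,  0.01338906]), 'grip_force': 0.0, 'opening': 0.0915839828124496}
```

View pics/top0.png

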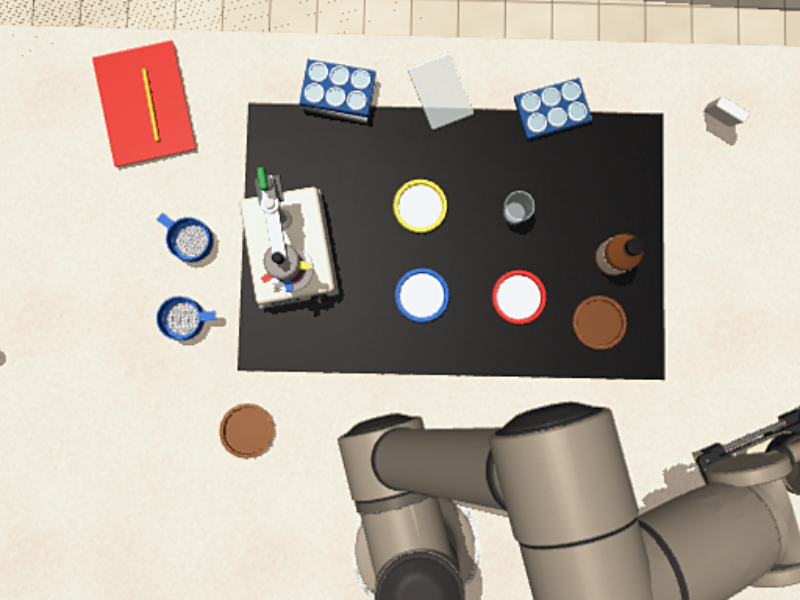

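View pics/side0.png

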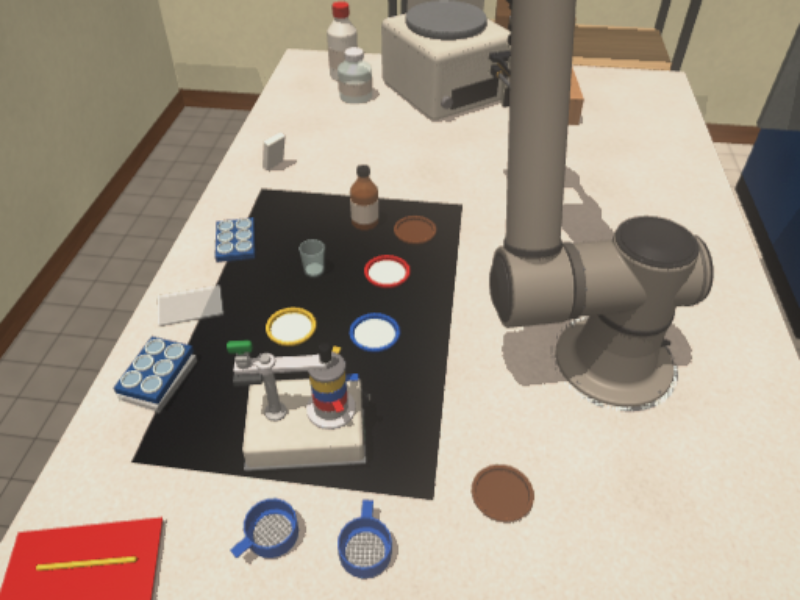

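The top view shows the plunger at (262,178), the knob at (278,258), and the dishes at yellow (420,206), blue (421,295) and red (519,297). The beaker is at (518,208), the bottle at (620,250). The sieve tabs poke out at yellow (305,266), blue (290,288) and red (267,278). Next I measure these.

```bash
cat > h.py <<'E'
from cell import *
import cv2,numpy as np
def pts(c):
    v,u=np.mgrid[:384,:512]; d=c["depth"]
    P=np.stack([(u-c["cx"])/c["fx"]*d,-(v-c["cy"])/c["fy"]*d,-d],-1)
    M=c["world_from_camera"]; return P@M[:3,:3].T+M[:3,3]
def hsv(c): return cv2.cvtColor(c["img"],cv2.COLOR_RGB2HSV).astype(int)
def masks(c):
    H=hsv(c);h,s,v=H[...,0],H[...,1],H[...,2]; k=(s>130)&(v>70)
    return dict(yellow=k&(h>18)&(h<35),blue=k&(h>95)&(h<130),red=k&((h<6)|(h>172)),green=k&(h>45)&(h<85))
def circ(p):
    A=np.c_[2*p,np.ones(len(p))];s=np.linalg.lstsq(A,(p**2).sum(1),rcond=None)[0]
    return s[0],s[1],np.sqrt(s[2]+s[0]**2+s[1]**2)
def rect(p):
    r=cv2.minAreaRect((p[:,:2]*1000).astype(np.float32)); return r
E
python3 - <<'E'
from h import *
for n in ("top","side"):
    c=dict(np.load(n+"0.npz")); P=pts(c);m=masks(c); z=P[...,2]; d=c["depth"]>0
    bx=(P[...,0]>.2)&(P[...,0]<.75)&(P[...,1]>-.35)&(P[...,1]<.4)
    print(n)
    for col in("yellow","blue","red"):
        k=m[col]&d&bx&(z>.006)&(z<.02)&(P[...,1]<.15); p=P[k]
        # several dishes only one per colour
        print("dish",col,len(p),np.round(circ(p[:,:2]),4),z[k].max().round(4), np.round((p[:,:2].min(0)+p[:,:2].max(0))/2,4))
        k=m[col]&d&bx&(z>.09)&(z<.19)&(P[...,1]>.1);p=P[k]
        if len(p): print(" sieve/tab",len(p),np.round(np.median(p,0),4),p.min(0).round(3),p.max(0).round(3))
    k=m["green"]&d&bx&(z>.2);p=P[k];print("plunger",len(p),p.mean(0).round(4),p[:,2].max().round(4),rect(p[p[:,2]>.238]))
    H=hsv(c); k=(H[...,2]<60)&d&bx&(z>.215)&(z<.235)&(P[...,1]>.1);p=P[k];print("knob top",len(p),p.mean(0).round(4),p.min(0).round(4),p.max(0).round(4))
    k=d&bx&(z>.186)&(z<.206)&(P[...,1]>.1);p=P[k];print("arm",len(p),p.mean(0).round(4),rect(p))
    k=d&bx&(z>.06)&(z<.078)&(P[...,1]>.1);p=P[k];print("box",len(p),rect(p))
    k=d&bx&(z>.12)&(z<.16)&(P[...,1]<-.1);p=P[k];print("bottle",len(p),p.mean(0).round(4),rect(p))
    k=d&(P[...,0]>.45)&(P[...,0]<.65)&(P[...,1]>-.15)&(P[...,1]<.0)&(z>.02)&(z<.075);p=P[k];print("beaker",len(p),rect(p) if len(p) else 0,z[k].max() if len(p) else 0)
E
```

```text
top
dish yellow 247 [0.621  0.0038 0.0454] 0.02 [0.6217 0.004 ]
 sieve/tab 42 [0.4832 0.1981 0.1746] [0.463 0.186 0.105] [0.491 0.228 0.184]
dish blue 254 [ 0.4562 -0.0024  0.0455] 0.0199 [ 0.4551 -0.0034]
 sieve/tab 39 [0.4569 0.2212 0.152 ] [0.444 0.204 0.137] [0.478 0.232 0.158]
dish red 259 [ 0.4569 -0.1799  0.0454] 0.0196 [ 0.4571 -0.1802]
 sieve/tab 35 [0.4696 0.2572 0.1266] [0.462 0.204 0.099] [0.48  0.267 0.134]
plunger 60 [0.6092 0.2535 0.2457] 0.251 ((609.334716796875, 253.7151336669922), (32.168495178222656, 10.17743968963623), 10.236726760864258)
knob top 35 [0.4955 0.2295 0.2272] [0.4818 0.2212 0.2152] [0.6186 0.2497 0.2342]
arm 522 [0.5321 0.2363 0.1955] ((543.839599609375, 236.2128143310547), (164.21658325195312, 52.70786666870117), 8.125972747802734)
box 2305 ((530.216796875, 237.1724853515625), (201.58636474609375, 139.951416015625), 11.661322593688965)
bottle 87 [ 0.5308 -0.3428  0.1424] ((530.8509521484375, -342.63104248046875), (14.338654518127441, 30.156816482543945), 89.29069519042969)
beaker 20 ((567.3679809570312, -126.99839782714844), (168.4537353515625, 107.
[... 519 characters left out ...]
0.2477 ((609.8676147460938, 255.25534057617188), (31.52679443359375, 10.628534317016602), 9.098989486694336)
knob top 62 [0.4927 0.2321 0.2249] [0.4817 0.2198 0.2154] [0.5931 0.2513 0.2337]
arm 668 [0.522  0.2372 0.1959] ((409.615234375, 197.21226501464844), (446.0857849121094, 55.646034240722656), 20.774045944213867)
box 2417 ((534.4133911132812, 239.2921905517578), (190.21176147460938, 141.2861785888672), 11.92694091796875)
bottle 80 [ 0.533  -0.342   0.1382] ((532.7924194335938, -341.7159423828125), (28.853517532348633, 15.748863220214844), 1.8489447832107544)
beaker 54 ((612.092529296875, -147.04051208496094), (5.196690082550049, 31.33853530883789), 88.53643798828125) 0.06882013024394107
```

Emit:
{"op": "arm_command", "data": {"xyz": [[22,40.8,3],[22,40.8,3],[22,40.8,3],[22,40.8,3],[22,40.8,3],[22,40.8,3],[22,40.8,3],[22,40.8,3],[22,40.8,3],[22,40.8,3],[22,40.8,3],[22,40.8,3],[22,40.8,3],[22,40.8,3],[22,40.8,3],[22,40.8,3],[22,40.8,3],[22,40.8,3],[0,0,0],[0,0,0]], "spin": [-0.7,-0.7,-0.7,-0.7,-0.7,-0.7,-0.7,-0.7,-0.7,-0.7,-0.7,-0.7,-0.7,-0.7,-0.7,-0.7,-0.7,-0.7,0,0], "jaw": -0.1}}

```text
time: 2.1
tool_pos: [0.6087, 0.2552, 0.4571]
tool_rot: [3.141, 0.003, 0.199]
contact_force: [-0.4, -1.0, -0.7]
opening: 0.0411
grip_force: 0.0
```

Run:
```python
from h import *
c=read_camera("wrist"); cv2.imwrite("pics/w1.png",c["img"][:,:,::-1])
np.savez("w1.npz",**c); print(c["fx"],c["cx"],c["cy"],c["world_from_camera"].round(4).tolist(),np.round(observe()["tool_rot"],4))
# fisheye positions of green / knob / red / etc by depth
v,u=np.mgrid[:384,:512]; dx=(u-c["cx"]);dy=(v-c["cy"]);r=np.hypot(dx,dy)+1e-9;t=r/c["fx"];d=c["depth"]
X=np.stack([d*np.tan(t)*dx/r,-d*np.tan(t)*dy/r,-d],-1);M=c["world_from_camera"];P=X@M[:3,:3].T+M[:3,3]
m=masks(c)["green"]&(d>0)&(P[...,2]>.22)
p=P[m];print(len(p),p.mean(0),p.min(0),p.max(0),rect(p[p[:,2]>.24]),np.median(p[:,2]))
```

```text
297.3186396354542 254.48258752216793 194.12640940713314 [[0.1966, 0.9478, 0.2512, 0.6759], [-0.9805, 0.1902, 0.0498, 0.2689], [-0.0006, -0.2561, 0.9667, 0.437], [0.0, 0.0, 0.0, 1.0]] [3.1409e+00 2.0000e-03 1.9730e-01]
728 [0.6121007  0.25521365 0.24314417] [0.59322767 0.24680016 0.23202337] [0.62731526 0.26308098 0.245589  ] ((609.9437255859375, 254.6804656982422), (34.38968276977539, 11.097023010253906), 11.116317749023438) 0.24355444097744447
```

Emit:
{"op": "arm_command", "data": {"xyz": [[0.5,0,-19],[0,0,-19],[0,0,-19],[0,0,0],[0,0,0]], "spin": [0,0,0,0,0]}}

```text
time: 2.65
tool_pos: [0.6089, 0.2533, 0.4027]
tool_rot: [3.141, -0.0, 0.196]
contact_force: [0.2, -0.7, -0.0]
opening: 0.0415
grip_force: 0.0
```

Emit:
{"op": "arm_command", "data": {"xyz": [[0,0,0],[0,0,0],[0,0,0],[0,0,0],[0,0,3],[0,0,3],[0,0,3],[0,0,2],[0,0,0]], "spin": [0,0,0,0,0,0,0,0,0], "jaw": -1, "squeeze": 45}}

```text
time: 3.55
tool_pos: [0.6091, 0.2543, 0.4122]
tool_rot: [3.141, 0.001, 0.197]
contact_force: [3.3, -0.2, -10.8]
opening: 0.0114
grip_force: 45.0
```

Emit:
{"op": "arm_command", "data": {"xyz": [[0,0,0],[0,0,0],[0,0,0],[0,0,0],[0,0,0],[0,0,0],[0,0,0],[0,0,0],[0,0,0],[0,0,0],[0,0,0],[0,0,0],[0,0,0]], "spin": [6.5,6.5,6.5,6.5,6.5,6.5,6.5,6.5,6.5,6.5,6.5,0,0]}}

```text
time: 4.85
tool_pos: [0.609, 0.2544, 0.4123]
tool_rot: [-3.141, 0.0, 1.442]
contact_force: [2.2, 0.1, -11.1]
opening: 0.0116
grip_force: 45.0
```

Emit:
{"op": "arm_command", "data": {"xyz": [[0,0,0],[0,0,0],[0,0,0],[0,0,0],[0,0,0],[0,0,20],[0,0,20],[0,0,0],[0,0,0]], "spin": [0,0,0,0,0,0,0,0,0], "jaw": -0.2}}

```text
time: 5.75
tool_pos: [0.609, 0.2543, 0.4526]
tool_rot: [3.141, -0.0, 1.445]
contact_force: [0.3, -0.2, -0.4]
opening: 0.0368
grip_force: 0.0
```

```bash
cat >> h.py <<'E'
def wpts(c):
    v,u=np.mgrid[:384,:512]; dx=(u-c["cx"]);dy=(v-c["cy"]);r=np.hypot(dx,dy)+1e-9;t=r/c["fx"];d=c["depth"]
    X=np.stack([d*np.tan(t)*dx/r,-d*np.tan(t)*dy/r,-d],-1);M=c["world_from_camera"];return X@M[:3,:3].T+M[:3,3]
E
python3 - <<'E'
from h import *
c=read_camera("wrist"); cv2.imwrite("pics/w2.png",c["img"][:,:,::-1]);P=wpts(c)
p=P[masks(c)["green"]&(c["depth"]>0)&(P[...,2]>.22)];print(len(p),np.median(p[:,2]),p[:,2].max(),rect(p[p[:,2]>.24]))
H=hsv(c);Q=P[(H[...,2]<70)&(c["depth"]>0)&(P[...,2]>.217)&(P[...,2]<.235)&(np.hypot(P[...,0]-.49,P[...,1]-.23)<.03)];print(len(Q),Q.mean(0) if len(Q) else 0)
E
```

```text
828 0.2522244778843037 0.25485260695854506 ((609.36279296875, 255.50086975097656), (34.38984298706055, 10.70923137664795), 82.85464477539062)
0 0
```

Emit:
{"op": "arm_command", "data": {"xyz": [[-10.8,-2.2,0],[-10.8,-2.2,0],[-10.8,-2.2,0],[-10.8,-2.2,0],[-10.8,-2.2,0],[-10.8,-2.2,0],[-10.8,-2.2,0],[-10.8,-2.2,0],[-10.8,-2.2,0],[-10.8,-2.2,0],[-10.8,-2.2,0],[0,0,0],[0,0,0]], "spin": [-6.5,-6.5,-6.5,-6.5,-6.5,-6.5,-6.5,-6.5,-6.5,-6.5,-6.5,0,0], "jaw": -0.35}}

```text
time: 7.1
tool_pos: [0.4903, 0.2302, 0.4521]
tool_rot: [3.141, 0.001, 0.2]
contact_force: [0.1, -0.1, 0.0]
opening: 0.0299
grip_force: 0.0
```

Run:
```python
from h import *
c=read_camera("wrist"); cv2.imwrite("pics/w3.png",c["img"][:,:,::-1]);P=wpts(c);np.savez("w3.npz",**c)
H=hsv(c);Q=P[(c["depth"]>0)&(P[...,2]>.219)&(P[...,2]<.233)&(np.hypot(P[...,0]-.49,P[...,1]-.23)<.025)];print(len(Q),Q.mean(0) if len(Q) else 0,Q.min(0),Q.max(0),cv2.minEnclosingCircle((Q[:,:2]*1000).astype(np.float32)))
print(observe()["tool_pos"])
```

```text
463 [0.49104453 0.23020106 0.22539188] [0.4818081  0.22137806 0.21900775] [0.49855845 0.23877995 0.22790862] ((489.8069763183594, 230.03521728515625), 8.962418556213379)
[0.49057688 0.23020638 0.45216783]
```

View pics/w3.png

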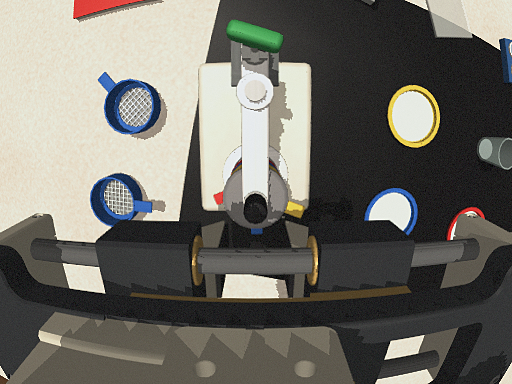

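Emit:
{"op": "arm_command", "data": {"xyz": [[0,0,-20],[0,0,-20],[0,0,-20],[0,0,-10],[0,0,0]], "spin": [0,0,0,0,0]}}

```text
time: 7.65
tool_pos: [0.4904, 0.2301, 0.3812]
tool_rot: [3.141, 0.003, 0.198]
contact_force: [-0.3, -0.3, 0.5]
opening: 0.0297
grip_force: 0.0
```

Emit:
{"op": "arm_command", "data": {"xyz": [[0,0,0],[0,0,0],[2.5,-9.6,0],[3.5,-9.2,0],[4.5,-8.8,0],[5.5,-8.2,0],[6.3,-7.6,0],[7.1,-6.9,0],[7.8,-6.0,0],[8.5,-5.1,0],[9.0,-4.2,0],[9.4,-3.2,0],[9.7,-2.1,0],[9.8,-1.0,0],[9.9,0,0],[9.8,1.1,0],[9.6,2.2,0],[0,0,0],[0,0,0]], "spin": [0,0,6.3,6.3,6.3,6.3,6.3,6.3,6.3,6.3,6.3,6.3,6.3,6.3,6.3,6.3,6.3,0,0], "jaw": -0.5}}

```text
time: 9.55
tool_pos: [0.6031, 0.1615, 0.3832]
tool_rot: [3.141, 0.0, 1.843]
contact_force: [-0.6, -1.5, -0.0]
opening: 0.023
grip_force: 0.0
```

Emit:
{"op": "arm_command", "data": {"xyz": [[0,0,0],[0,0,0],[0,0,20],[0,0,20],[0,0,30],[0,0,0]], "spin": [0,0,0,0,0,0], "jaw": -0.35}}

```text
time: 10.15
tool_pos: [0.6031, 0.1616, 0.4575]
tool_rot: [3.133, 0.001, 1.845]
contact_force: [-0.6, 0.9, -0.2]
opening: 0.0299
grip_force: 0.0
```

Run:
```python
from h import *
c=read_camera("top"); cv2.imwrite("pics/t2.png",cv2.resize(c["img"][100:260,130:360,::-1],None,fx=3,fy=3));np.savez("t2.npz",**c)
P=pts(c);m=masks(c);d=c["depth"]>0;z=P[...,2]
k=m["green"]&d&(z>.22)&(P[...,1]>.1);print("pl",P[k].mean(0) if k.any() else 0,z[k].max() if k.any() else 0)
bx=(np.hypot(P[...,0]-.49,P[...,1]-.23)<.05)
for col in("yellow","blue","red"):
    k=m[col]&d&bx&(z>.1);p=P[k];print(col,len(p),np.median(p[:,2]) if len(p) else 0)
    far=p[(np.hypot(p[:,0]-.49,p[:,1]-.23)>.031)]
    print(" tab",len(far),far.mean(0).round(4) if len(far) else 0)
k=m["yellow"]&d&bx&(z>.168)&(z<.18);p=P[k];p=p[np.hypot(p[:,0]-.49,p[:,1]-.23)<.031];print("ring",circ(p[:,:2]))
```

```text
pl 0 0
yellow 0 0
 tab 0 0
blue 0 0
 tab 0 0
red 0 0
 tab 0 0
ring (np.float64(0.0), np.float64(0.0), np.float64(0.0))
```

View pics/t2.png

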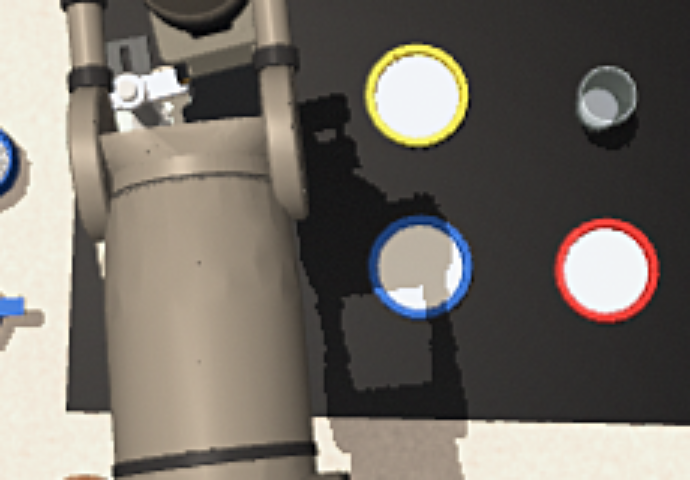

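Emit:
{"op": "arm_command", "data": {"xyz": [[-9.4,5.7,0],[-9.4,5.7,0],[-9.4,5.7,0],[-9.4,5.7,0],[-9.4,5.7,0],[-9.4,5.7,0],[-9.4,5.7,0],[-9.4,5.7,0],[-9.4,5.7,0],[-9.4,5.7,0],[-9.4,5.7,0],[-9.4,5.7,0],[0,0,0],[0,0,0]], "spin": [-6.5,-6.5,-6.5,-6.5,-6.5,-6.5,-6.5,-6.5,-6.5,-6.5,-6.5,-6.5,0,0], "jaw": 1}}

```text
time: 11.6
tool_pos: [0.4903, 0.2299, 0.4522]
tool_rot: [3.141, 0.001, 0.488]
contact_force: [-0.3, -0.6, 1.1]
opening: 0.0915
grip_force: 0.0
```

```bash
cat > look.py <<'E'
from h import *
import sys
n=sys.argv[1]
c=read_camera("wrist"); cv2.imwrite(f"pics/{n}.png",c["img"][:,:,::-1]);P=wpts(c);m=masks(c);d=c["depth"]>0;z=P[...,2]
C=np.array([.49,.23]);R=np.hypot(P[...,0]-C[0],P[...,1]-C[1])
for col,rim in(("yellow",.174),("blue",.150),("red",.126)):
    p=P[m[col]&d&(R<.05)&(abs(z-rim)<.006)]; r=np.hypot(p[:,0]-C[0],p[:,1]-C[1]);q=p[r<.031];f=p[r>.033]
    print(col,"ring",len(q),np.round(circ(q[:,:2]),4) if len(q)>5 else 0,"tab",len(f),(f.mean(0).round(4),np.degrees(np.arctan2(*(f.mean(0)[:2]-C)[::-1])).round(1)) if len(f) else 0)
p=P[m["green"]&d&(z>.2)&(P[...,1]>.1)]
if len(p):print("plunger",p.mean(0).round(4),np.median(p[:,2]))
H=hsv(c);k=d&(z>.217)&(z<.235)&(np.hypot(P[...,0]-.6,P[...,1]-.16)<.03);print("knob",P[k].mean(0).round(4) if k.any() else 0)
o=observe();print(o["tool_pos"],o["tool_rot"])
E
python3 look.py w4
```

```text
yellow ring 587 [0.4905 0.2297 0.0268] tab 174 (array([0.4842, 0.1907, 0.174 ]), np.float64(-98.3))
blue ring 0 0 tab 108 (array([0.4497, 0.2208, 0.15  ]), np.float64(-167.1))
red ring 21 [0.4878 0.2293 0.0294] tab 131 (array([0.4681, 0.2631, 0.1263]), np.float64(123.5))
plunger [0.5686 0.2784 0.2522] 0.25227447684894544
knob [0.6017 0.1636 0.2246]
[0.49055172 0.22975348 0.45226804] [3.14142817e+00 6.29229916e-04 4.87322493e-01]
```

View pics/w4.png

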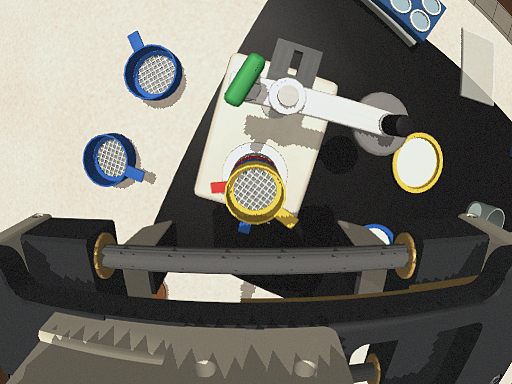

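Emit:
{"op": "arm_command", "data": {"xyz": [[0,0,-25],[0,0,-25],[0,0,-25],[0,0,-20],[0,0,-15],[0,0,-8],[0,0,0],[0,0,0]], "spin": [3,3,0,0,0,0,0,0]}}

```text
time: 12.45
tool_pos: [0.4908, 0.2299, 0.3352]
tool_rot: [3.141, -0.001, 0.59]
contact_force: [-0.2, 0.3, -0.6]
opening: 0.092
grip_force: 0.0
```

Emit:
{"op": "arm_command", "data": {"xyz": [[0,0,0],[0,0,0],[0,0,0],[0,0,0],[0,0,0],[0,0,0]], "spin": [0,0,0,0,0,0], "jaw": -1, "squeeze": 12}}

```text
time: 13.05
tool_pos: [0.4904, 0.23, 0.3349]
tool_rot: [3.141, -0.0, 0.59]
contact_force: [0.0, 0.5, 1.0]
opening: 0.056
grip_force: 12.0
```

Emit:
{"op": "arm_command", "data": {"xyz": [[0,0,4],[0,0,6],[0,0,10],[0,0,15],[0,0,20],[0,0,20],[0,0,15],[0,0,10],[0,0,0]], "spin": [0,0,0,0,0,0,0,0,0]}}

```text
time: 13.95
tool_pos: [0.4904, 0.23, 0.4366]
tool_rot: [3.141, -0.003, 0.59]
contact_force: [-0.1, -0.4, -0.9]
opening: 0.0557
grip_force: 12.0
```

Emit:
{"op": "arm_command", "data": {"xyz": [[6.5,-11.3,0],[13.1,-22.6,0],[13.1,-22.6,0],[13.1,-22.6,0],[13.1,-22.6,0],[13.1,-22.6,0],[13.1,-22.6,0],[13.1,-22.6,0],[13.1,-22.6,0],[13.1,-22.6,0],[6.5,-11.3,0],[0,0,0],[0,0,0]], "spin": [0,4,4,4,4,4,4,4,4,4,0,0,0]}}

```text
time: 15.25
tool_pos: [0.621, 0.0041, 0.4341]
tool_rot: [-3.14, -0.0, 1.216]
contact_force: [-0.1, 0.7, -0.4]
opening: 0.0558
grip_force: 12.0
```

Run:
```python
from h import *
c=read_camera("wrist"); cv2.imwrite("pics/w5.png",c["img"][:,:,::-1]);P=wpts(c);m=masks(c);z=P[...,2]
p=P[m["yellow"]&(c["depth"]>0)&(z>.007)&(z<.03)&(P[...,1]<.1)];print("dish",len(p),circ(p[:,:2]),np.median(p[:,2]))
p=P[m["yellow"]&(c["depth"]>0)&(z>.2)];t=observe()["tool_pos"][:2];q=p[np.hypot(*(p[:,:2]-t).T)<.031];print("sieve rim",np.percentile(q[:,2],[5,50,95]),circ(q[q[:,2]>.265][:,:2]))
print(observe()["tool_pos"],observe()["opening"])
```

```text
dish 885 (np.float64(0.6198982401801677), np.float64(-0.00020633451088419852), np.float64(0.04711907331740658)) 0.012084102914780515
sieve rim [0.25181448 0.26725634 0.34830564] (np.float64(0.6214451160785864), np.float64(0.004124835259899595), np.float64(0.026557141107638137))
[0.62088679 0.00466285 0.43444356] 0.05555175257004751
```

View pics/w5.png

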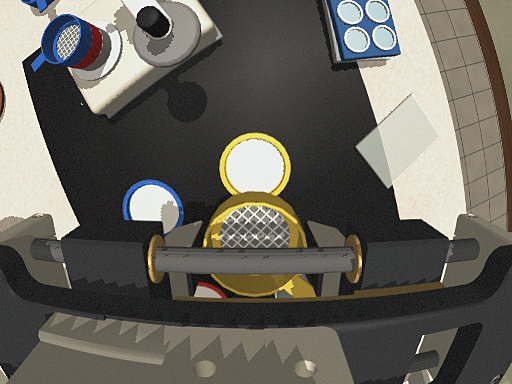

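Emit:
{"op": "arm_command", "data": {"xyz": [[0,0,-15],[0,0,-30],[0,0,-30],[0,0,-30],[0,0,-30],[0,0,-30],[0,0,-30],[0,0,-20],[0,0,-10],[0,0,-6],[0,0,-4],[0,0,0],[0,0,-2],[0,0,0],[0,0,0]], "spin": [0,0,0,0,0,0,0,0,0,0,0,0,0,0,0]}}

```text
time: 16.8
tool_pos: [0.6214, 0.0039, 0.1982]
tool_rot: [3.141, -0.0, 1.218]
contact_force: [-0.2, -0.7, -0.8]
opening: 0.0558
grip_force: 12.0
```

Emit:
{"op": "arm_command", "data": {"xyz": [[0,0,-1],[0,0,-1],[0,0,-1],[0,0,0],[0,0,0]], "spin": [0,0,0,0,0]}}

```text
time: 17.3
tool_pos: [0.6213, 0.0039, 0.1949]
tool_rot: [3.141, 0.0, 1.218]
contact_force: [-1.1, -1.2, 1.4]
opening: 0.0558
grip_force: 12.0
```

Emit:
{"op": "arm_command", "data": {"xyz": [[0,0,0],[0,0,0],[0,0,0],[0,0,0],[0,0,0],[0,0,10],[0,0,30],[0,0,50],[0,0,50],[0,0,50],[0,0,50],[0,0,0]], "spin": [0,0,0,0,0,0,0,0,0,0,0,0], "jaw": 1}}

```text
time: 18.5
tool_pos: [0.6213, 0.0041, 0.4442]
tool_rot: [3.126, -0.004, 1.218]
contact_force: [0.1, -0.4, 0.3]
opening: 0.0919
grip_force: 0.0
```

```bash
cat > dish.py <<'E'
from h import *
import sys
col,x,y=sys.argv[1],float(sys.argv[2]),float(sys.argv[3])
for n in ("side","wrist"):
    c=read_camera(n);P=wpts(c) if n=="wrist" else pts(c);m=masks(c);z=P[...,2];d=c["depth"]>0
    k=m[col]&d&(np.hypot(P[...,0]-x,P[...,1]-y)<.07)
    p=P[k&(z>.028)&(z<.045)];f=np.hypot(p[:,0]-x,p[:,1]-y)<.034
    q=P[k&(z>.008)&(z<.016)];q=q[np.hypot(q[:,0]-x,q[:,1]-y)>.038]
    print(n,"rim",len(p),np.round(circ(p[f][:,:2]),4) if f.sum()>5 else 0,np.median(p[:,2]).round(4) if len(p) else 0,"dish",len(q),np.round(circ(q[:,:2]),4) if len(q)>5 else 0)
print(observe()["tool_pos"],observe()["time"])
E
python3 dish.py yellow .621 .004
```

```text
side rim 82 [0.6225 0.0027 0.0269] 0.0332 dish 72 [0.6216 0.0037 0.0457]
wrist rim 337 [0.6221 0.0031 0.0272] 0.0338 dish 1005 [0.6207 0.0046 0.0456]
[0.62092349 0.00402604 0.43681956] 18.6
```

Emit:
{"op": "arm_command", "data": {"xyz": [[-6.5,11.3,0],[-13.1,22.6,0],[-13.1,22.6,0],[-13.1,22.6,0],[-13.1,22.6,0],[-13.1,22.6,0],[-13.1,22.6,0],[-13.1,22.6,0],[-13.1,22.6,0],[-13.1,22.6,0],[-6.5,11.3,0],[0,0,0],[0,0,0]], "spin": [-5,-5,-5,-5,-5,-5,-5,-5,-5,-5,0,0,0]}}

```text
time: 19.9
tool_pos: [0.4906, 0.2295, 0.4341]
tool_rot: [3.141, 0.001, 0.347]
contact_force: [-0.1, -0.7, 0.3]
opening: 0.0921
grip_force: 0.0
```

```bash
python3 look.py w6
```

```text
yellow ring 0 0 tab 0 0
blue ring 502 [0.4895 0.23   0.0268] tab 159 (array([0.4513, 0.221 , 0.1501]), np.float64(-166.9))
red ring 25 [0.4878 0.2296 0.0293] tab 147 (array([0.468 , 0.263 , 0.1262]), np.float64(123.7))
plunger [0.5687 0.2784 0.2522] 0.2523345479395669
knob [0.6018 0.1637 0.2245]
[0.49085253 0.2292349  0.43425491] [3.14102112e+00 8.23122610e-04 3.45991384e-01]
```

Emit:
{"op": "arm_command", "data": {"xyz": [[-0.5,0.5,-25],[0,0,-25],[0,0,-25],[0,0,-20],[0,0,-15],[0,0,-9],[0,0,-4],[0,0,0],[0,0,0]], "spin": [0,0,0,0,0,0,0,0,0]}}

```text
time: 20.85
tool_pos: [0.4902, 0.2303, 0.3124]
tool_rot: [3.141, -0.001, 0.345]
contact_force: [0.6, 0.5, -0.0]
opening: 0.0919
grip_force: 0.0
```

Emit:
{"op": "arm_command", "data": {"xyz": [[0,0,0],[0,0,0],[0,0,0],[0,0,0],[0,0,0],[0,0,0]], "spin": [0,0,0,0,0,0], "jaw": -1, "squeeze": 12}}

```text
time: 21.45
tool_pos: [0.4899, 0.2305, 0.3118]
tool_rot: [3.141, -0.0, 0.345]
contact_force: [-0.2, -0.2, 0.7]
opening: 0.0563
grip_force: 12.0
```

Emit:
{"op": "arm_command", "data": {"xyz": [[0,0,4],[0,0,6],[0,0,10],[0,0,15],[0,0,20],[0,0,20],[0,0,15],[0,0,10],[0,0,0]], "spin": [0,0,0,0,0,0,0,0,0]}}

```text
time: 22.35
tool_pos: [0.49, 0.2305, 0.4136]
tool_rot: [3.141, -0.003, 0.345]
contact_force: [-0.5, -0.0, -1.0]
opening: 0.0563
grip_force: 12.0
```

Emit:
{"op": "arm_command", "data": {"xyz": [[-1.7,-11.6,0],[-3.4,-23.3,0],[-3.4,-23.3,0],[-3.4,-23.3,0],[-3.4,-23.3,0],[-3.4,-23.3,0],[-3.4,-23.3,0],[-3.4,-23.3,0],[-3.4,-23.3,0],[-3.4,-23.3,0],[-1.7,-11.6,0],[0,0,0],[0,0,0]], "spin": [0,0,0,0,0,0,0,0,0,0,0,0,0]}}

```text
time: 23.65
tool_pos: [0.4558, -0.0023, 0.4114]
tool_rot: [-3.141, 0.0, 0.345]
contact_force: [-0.5, 0.8, -1.2]
opening: 0.0564
grip_force: 12.0
```

Run:
```python
from h import *
c=read_camera("wrist"); cv2.imwrite("pics/w7.png",c["img"][:,:,::-1]);P=wpts(c);m=masks(c);z=P[...,2]
t=observe()["tool_pos"]
p=P[m["blue"]&(c["depth"]>0)&(z>.2)];q=p[np.hypot(*(p[:,:2]-t[:2]).T)<.031];print(np.percentile(q[:,2],[50,90]),circ(q[:,:2]));print(t,observe()["opening"])
p=P[m["red"]&(c["depth"]>0)&(z>.1)];print("red on col",p.mean(0))
```

```text
[0.24213881 0.24981634] (np.float64(0.4558671849580317), np.float64(-0.0018985896143964842), np.float64(0.02612402813267858))
[ 0.45584817 -0.00196988  0.41150753] 0.05604921899986103
red on col [0.48818755 0.23098781 0.11766413]
```

View pics/w7.png

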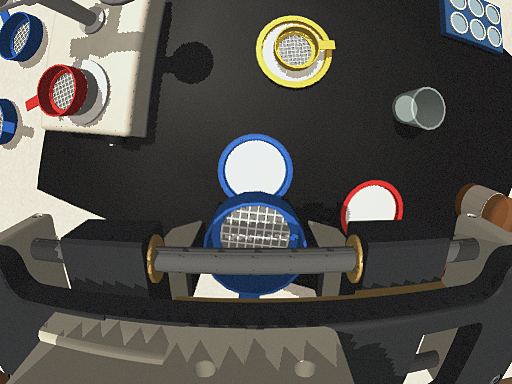

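Emit:
{"op": "arm_command", "data": {"xyz": [[0,0,-15],[0,0,-30],[0,0,-30],[0,0,-30],[0,0,-30],[0,0,-30],[0,0,-20],[0,0,-14],[0,0,-8],[0,0,-5],[0,0,0],[0,0,-1],[0,0,-1],[0,0,-1],[0,0,-1],[0,0,0],[0,0,0]], "spin": [0,0,0,0,0,0,0,0,0,0,0,0,0,0,0,0,0]}}

```text
time: 25.4
tool_pos: [0.4559, -0.0025, 0.1958]
tool_rot: [3.141, -0.0, 0.345]
contact_force: [0.1, -0.1, -0.1]
opening: 0.0559
grip_force: 12.0
```

Emit:
{"op": "arm_command", "data": {"xyz": [[0,0,-0.5],[0,0,-0.5],[0,0,0]], "spin": [0,0,0]}}

```text
time: 25.7
tool_pos: [0.4559, -0.0025, 0.1957]
tool_rot: [3.141, -0.001, 0.345]
contact_force: [-2.7, -0.3, 11.0]
opening: 0.0561
grip_force: 12.0
```

Emit:
{"op": "arm_command", "data": {"xyz": [[0,0,0],[0,0,0],[0,0,0],[0,0,0],[0,0,0],[0,0,10],[0,0,30],[0,0,50],[0,0,50],[0,0,50],[0,0,27],[0,0,0],[0,0,0]], "spin": [0,0,0,0,0,0,0,0,0,0,0,0,0], "jaw": 1}}

```text
time: 27.0
tool_pos: [0.4554, -0.0024, 0.4122]
tool_rot: [3.141, -0.001, 0.345]
contact_force: [-0.0, -0.3, -0.2]
opening: 0.0918
grip_force: 0.0
```

```bash
python3 dish.py blue .456 -.0025
```

```text
side rim 88 [ 0.4551 -0.0031  0.0271] 0.0337 dish 100 [ 0.4557 -0.0027  0.0457]
wrist rim 388 [ 0.4546 -0.0023  0.0272] 0.0339 dish 1136 [ 0.4557 -0.0021  0.0455]
[ 0.45539833 -0.00236401  0.41064246] 27.1
```

Emit:
{"op": "arm_command", "data": {"xyz": [[1.7,11.6,0],[3.4,23.3,0],[3.4,23.3,0],[3.4,23.3,0],[3.4,23.3,0],[3.4,23.3,0],[3.4,23.3,0],[3.4,23.3,0],[3.4,23.3,0],[3.4,23.3,0],[2.2,11.4,0],[0,0,0],[0,0,0]], "spin": [-3,-3,-3,-3,-3,-3,-3,-3,-3,-3,0,0,0]}}

```text
time: 28.4
tool_pos: [0.4903, 0.2298, 0.4109]
tool_rot: [3.14, 0.001, -0.177]
contact_force: [0.5, -1.0, 0.8]
opening: 0.092
grip_force: 0.0
```

```bash
python3 look.py w8
python3 - <<'E'
from h import *
c=read_camera("wrist");P=wpts(c);R=np.hypot(P[...,0]-.49,P[...,1]-.23)
for a,b in((.03,.034),(.034,.038),(.038,.042),(.042,.05)):
    q=P[(R>a)&(R<b)&(c["depth"]>0)&~masks(c)["red"]];print(a,np.percentile(q[:,2],[5,50,95,99.5]).round(4))
E
```

```text
yellow ring 0 0 tab 0 0
blue ring 0 0 tab 0 0
red ring 542 [0.4898 0.2303 0.0268] tab 152 (array([0.4681, 0.2628, 0.1262]), np.float64(123.7))
plunger [0.5681 0.2781 0.2522] 0.25230066431352266
knob [0.6017 0.1631 0.2249]
[0.49032975 0.22947057 0.41123062] [ 3.14054959e+00  1.00740557e-03 -1.78131436e-01]
0.03 [0.079  0.3374 0.3502 0.3513]
0.034 [0.0781 0.3354 0.3502 0.3514]
0.038 [0.0707 0.3353 0.3503 0.3513]
0.042 [0.0699 0.3156 0.3489 0.3513]
```

View pics/w8.png

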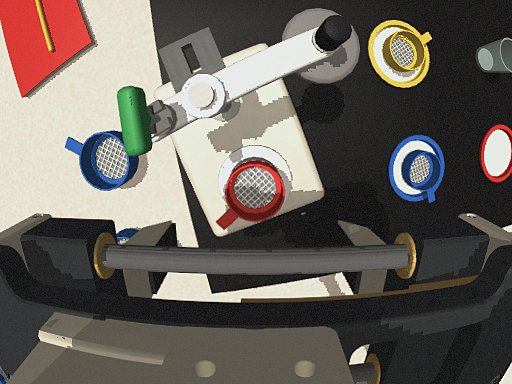

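Emit:
{"op": "arm_command", "data": {"xyz": [[0,0.3,-25],[0,0,-25],[0,0,-25],[0,0,-20],[0,0,-15],[0,0,-8],[0,0,-4],[0,0,0],[0,0,0]], "spin": [0,0,0,0,0,0,0,0,0]}}

```text
time: 29.4
tool_pos: [0.4906, 0.2305, 0.2905]
tool_rot: [-3.141, -0.001, -0.178]
contact_force: [0.8, 0.2, 0.6]
opening: 0.0914
grip_force: 0.0
```

Emit:
{"op": "arm_command", "data": {"xyz": [[0,0,0],[0,0,0],[0,0,0],[0,0,0],[0,0,0],[0,0,0]], "spin": [0,0,0,0,0,0], "jaw": -1, "squeeze": 12}}

```text
time: 30.0
tool_pos: [0.4904, 0.2306, 0.2898]
tool_rot: [3.142, -0.0, -0.178]
contact_force: [-0.5, -1.3, 1.1]
opening: 0.0557
grip_force: 12.0
```

Emit:
{"op": "arm_command", "data": {"xyz": [[0,0,4],[0,0,6],[0,0,10],[0,0,15],[0,0,20],[0,0,20],[0,0,15],[0,0,10],[0,0,0]], "spin": [0,0,0,0,0,0,0,0,0]}}

```text
time: 30.9
tool_pos: [0.4905, 0.2306, 0.3916]
tool_rot: [-3.14, -0.003, -0.178]
contact_force: [0.3, -0.3, -0.9]
opening: 0.0554
grip_force: 12.0
```

Emit:
{"op": "arm_command", "data": {"xyz": [[-1.1,-13.6,0],[-2.2,-27.3,0],[-2.2,-27.3,0],[-2.2,-27.3,0],[-2.2,-27.3,0],[-2.2,-27.3,0],[-2.2,-27.3,0],[-2.2,-27.3,0],[-2.2,-27.3,0],[-2.2,-27.3,0],[-2.2,-27.3,0],[-2.2,-27.3,0],[-2.2,-27.3,0],[-2.2,-27.3,0],[-2.2,-27.3,0],[-1.1,-13.6,0],[0,0,0],[0,0,0]], "spin": [-2,-2,-2,-2,-2,-2,-2,-2,-2,-2,-2,-2,-2,-2,-2,0,0,0]}}

```text
time: 32.7
tool_pos: [0.4571, -0.1785, 0.3892]
tool_rot: [-3.141, 0.001, -0.702]
contact_force: [0.2, -0.2, -0.9]
opening: 0.0559
grip_force: 12.0
```

Run:
```python
from h import *
c=read_camera("wrist"); cv2.imwrite("pics/w9.png",c["img"][:,:,::-1]);P=wpts(c);m=masks(c);z=P[...,2]
t=observe()["tool_pos"]
p=P[m["red"]&(c["depth"]>0)&(z>.19)];q=p[np.hypot(*(p[:,:2]-t[:2]).T)<.031];print(np.percentile(q[:,2],[50,90]),circ(q[:,:2]));print(t,observe()["opening"])
```

```text
[0.21881208 0.22581514] (np.float64(0.45746556483762585), np.float64(-0.17755170760723407), np.float64(0.026116266511782334))
[ 0.45719846 -0.17807341  0.38945493] 0.05577888613745637
```

View pics/w9.png

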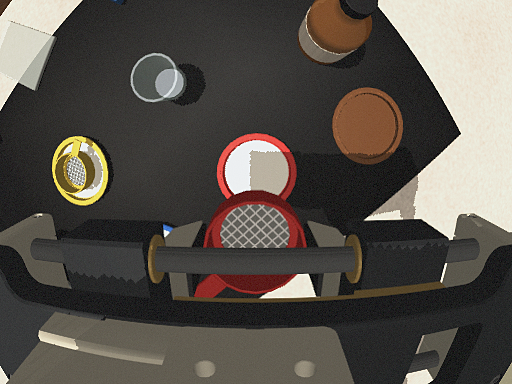

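Emit:
{"op": "arm_command", "data": {"xyz": [[0,-1.3,-15],[0,0,-30],[0,0,-30],[0,0,-30],[0,0,-30],[0,0,-22],[0,0,-16],[0,0,-9],[0,0,-5],[0,0,0],[0,0,-1],[0,0,-1],[0,0,-1],[0,0,-1],[0,0,0],[0,0,0]], "spin": [0,0,0,0,0,0,0,0,0,0,0,0,0,0,0,0]}}

```text
time: 34.35
tool_pos: [0.4574, -0.1802, 0.1988]
tool_rot: [3.142, -0.0, -0.702]
contact_force: [0.2, 0.1, -1.2]
opening: 0.0556
grip_force: 12.0
```

Emit:
{"op": "arm_command", "data": {"xyz": [[0,0,-0.6],[0,0,-0.6],[0,0,0],[0,0,0]], "spin": [0,0,0,0]}}

```text
time: 34.75
tool_pos: [0.4574, -0.1802, 0.1977]
tool_rot: [3.141, -0.0, -0.702]
contact_force: [-0.2, 0.3, 4.1]
opening: 0.0559
grip_force: 12.0
```

Emit:
{"op": "arm_command", "data": {"xyz": [[0,0,0],[0,0,0],[0,0,0],[0,0,0],[0,0,0],[0,0,10],[0,0,30],[0,0,50],[0,0,50],[0,0,50],[0,0,27],[0,0,0],[0,0,0]], "spin": [0,0,0,0,0,0,0,0,0,0,0,0,0], "jaw": 1}}

```text
time: 36.05
tool_pos: [0.457, -0.1799, 0.4151]
tool_rot: [-3.142, -0.001, -0.702]
contact_force: [-0.7, -0.4, -0.2]
opening: 0.0917
grip_force: 0.0
```

```bash
python3 dish.py red .457 -.18; python3 dish.py yellow .621 .004;python3 dish.py blue .456 -.0025
python3 - <<'E'
from h import *
c=read_camera("side"); cv2.imwrite("pics/s9.png",cv2.resize(c["img"][:,:,::-1],(800,600)))
P=pts(c);p=P[masks(c)["green"]&(c["depth"]>0)&(P[...,2]>.2)];print(p.mean(0),p[:,2].max())
E
```

```text
side rim 79 [ 0.4581 -0.1788  0.0271] 0.034 dish 94 [ 0.4571 -0.1804  0.0455]
wrist rim 387 [ 0.4575 -0.1782  0.027 ] 0.0341 dish 1132 [ 0.4566 -0.1797  0.0456]
[ 0.45696654 -0.17993555  0.4133815 ] 36.15
side rim 80 [0.6221 0.003  0.0272] 0.0343 dish 77 [0.6215 0.0032 0.0462]
wrist rim 367 [0.6217 0.0024 0.0271] 0.0336 dish 757 [0.6207 0.0039 0.0455]
[ 0.45715357 -0.18006844  0.41311921] 36.25
side rim 90 [ 0.4555 -0.003   0.0272] 0.0339 dish 100 [ 0.456  -0.0035  0.0463]
wrist rim 22 0 0.0344 dish 338 [ 0.4562 -0.0026  0.0458]
[ 0.45731912 -0.18013908  0.41345201] 36.35
[0.57002737 0.280905   0.25370062] 0.25831200945697286
```

View pics/s9.png

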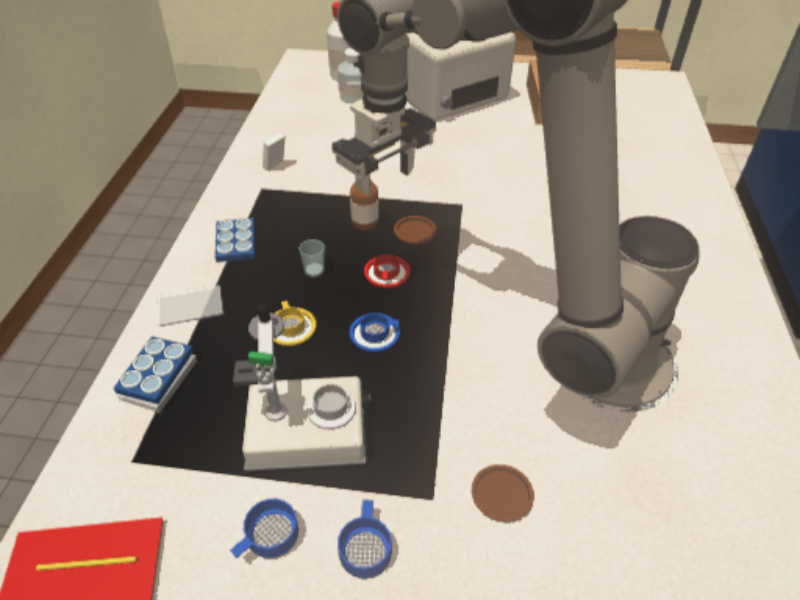

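All three sieves stand in their own dishes: red (387,270), yellow (291,323), blue (375,330). The clamp arm is swung aside with its knob at (264,315), and the plunger is still out at (261,357).

```bash
python3 -c "
from cell import *
print(hand_in())"
```

```text
the job is handed in; nothing more can be done
None
```

The job is handed in after about 36 s of the 122 s allowed: the plunger is latched out, the clamp arm is swung aside, and all three sieves stand flat in their own dishes, with their heights and centres within tolerance in the last camera check. The hand-in call returned no verdict.

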